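Fit the matching spacer sleeve in the calibration frame

TASK

Of the three spacer sleeves lying on the rubber mat, pick the one that is as long as the spigot on the load cell and push it fully home on the spigot, against the shoulder. Then slide the tailstock up by its post until its face rests against the end of the sleeve, and let go. Leave the other two sleeves and everything else on the bench where they are.

Things in the scene. Friction and masses are not known exactly. Their poses are not given: they have to be found in the camera images.
- frame: Blue calibration frame fixed on the bench; base plate 110 (x) by 370 (y: -80 to 290) by 18 mm. Origin on the bench under the spigot's root. Its +y runs level from the spigot's root to its tip and on to the tailstock; z up. Load cell (68 mm diameter, top at 109 mm) and head plate stand at y = -74 to 0. Guide rail 18 mm wide, top at 28 mm, lies at y = 85 to 285.
- spigot_root (a point): Root of the spigot on its axis, in the plane of the 54 mm diameter shoulder that the sleeve must butt against; 75 mm above the bench. The spigot is a round dark steel stub of 32 mm diameter, level, 78 mm long along the frame's +y, its last 12 mm tapering to 20 mm diameter.
- spigot_mid (a point): Point on the spigot's axis 40 mm from the root along the frame's +y, 75 mm above the bench: where the middle of the right sleeve lies when it is fully home.
- tailstock (a joint): Position of the blue tailstock on its guide rail, in m: 0 = fully open, its face 215 mm from the spigot's root; it grows as the tailstock slides towards the spigot (frame -y), so the face is 0.215 - value from the root. Mechanical stop at 0.1365. About 3 N of sliding friction; stays where left.
- tail_face (a point): Centre of the tailstock's flat steel face (48 mm diameter disc, looking along frame -y at the spigot), on the spigot's axis, 75 mm above the bench.
- tail_post (a point): Grip point on the upright steel post on the tailstock: 16 mm diameter, standing from 95 to 147 mm above the bench, 30 mm behind the face (frame +y); the point is on its axis, 122 mm above the bench. The block under it is 70 mm (x) by 45 mm (y).
- sleeve_a_mid (a point): Middle of sleeve A, on its axis: the short one, 62 mm long. All three sleeves are plain aluminium octagonal tubes, 46 mm across the flats, bore 36 mm across the flats, open at both ends, lying on a flat on the mat (axis level, 27 mm above the bench) with upright flats at the sides. The point's y runs along the tube, z up. 0.12 kg.
- sleeve_b_mid (a point): Middle of sleeve B, on its axis: 80 mm long, the one that matches the spigot (2 mm longer, so that the tailstock bears on the sleeve). Same section and axes as sleeve A. 0.15 kg.
- sleeve_b: Sleeve B itself; origin 23 mm below the tube's middle (at the middle of the underside), y along the tube, z up.
- sleeve_c_mid (a point): Middle of sleeve C, on its axis: the long one, 98 mm long. Same section and axes as sleeve A. 0.19 kg.
- mat: Black rubber mat fixed on the bench under the sleeves, 190 (x) by 330 (y) mm, 4 mm thick; origin at the centre of its underside.
- wrench: Bystander: steel wrench lying on the bench, 180 mm long along its x; origin at its underside near the middle.
- weight: Bystander: brass weight, 52 mm diameter, 60 mm high with a small knob; origin at the centre of its underside.
- indicator: Bystander: black indicator box 100 (x) by 170 (y) by 55 mm with a small display; origin at the centre of its underside.
There are look-alikes about, which are no part of the job. Leave any green, orange or purple look-alike of the sleeve_b alone.

How it is judged:
By the outcome, as a careful person would: the job done as asked, in the order asked, and still so for the second after the job is handed in, with the robot touching nothing.
It also fails if it takes over 54 s, if anything falls off the work surface, if the arm or the gripper's body presses on something with over 40 N, if the wrist force passes 120 N, or if a joint passes its speed limit or range.

ROBOT

A 7-joint arm with a two-finger parallel gripper is mounted at the origin on the work surface. World frame = base frame: x ahead of the robot, y to its left, z up, the work surface at z = 0. Lengths are in m, angles in rad, forces in N, time in s.
With the tool pointing down it reaches from about 0.425 to 0.925 m from the base axis. Payload 6.8 kg.
Tool frame: the origin (TCP) lies on the centre line of the jaws, within the pads' length; the fingertips stand bot.tip_reach ahead of it and the grasp point (between the pads) lies 3 mm ahead of it (bot.tip_reach is the distance from the TCP to the fingertips, in m); z points along the fingers, y is the line along which they close (so a half turn about z gives the same grasp; the last joint's range is limited). The gripper opens to 85 mm and grips with 20 to 120 N. Pads are 22 mm wide; open, the fingers measure 114 mm over their backs; the gripper's body (76 mm by 85 mm) begins 54 mm behind the grasp point. The pads swing forward as they close: fully open they stand 13 mm farther back than shut.
Start: joints at [-1.229, 0.477, 0.022, 1.555, -0.011, 1.109, -0.083], TCP at [0.293, 0.608, 0.253] pointing down, gripper open.
Joint ranges: [-2.96, 2.96], [-0.34, 2.1], [-1.41, 1.46], [0.24, 2.44], [-1.37, 4.51], [0.17, 1.92], [-2.96, 2.96]. Speed limits (rad/s): [2.39, 2.39, 3.14, 3.14, 3.14, 3.14, 3.14].

INTERFACE

Orientations are given as a unit quaternion [w, x, y, z].
In Python, from station import bot gives the robot as it stands.
- The arm moves only by the tool jog_arm, never from a script. Its argument "deltas" is a list of rows, each a list of 7 numbers: the shift along the world's x, y, z in m, then the turn, a rotation vector about the world's x, y, z in rad, then the opening, from 0 (shut) to 1 (fully open). In form: [[x, y, z, rx, ry, rz, grip], ...]. A call has 1 to 10 rows; each row shifts and turns the commanded pose from where the row before left it; what a row does not reach is not made up. A row lasts 1/10 s, in which the tool goes at most 50 mm and 8.59 degrees, less where a joint would pass 70% of its speed; a pose out of reach is approached as far as the arm can. A call with a gripper value outside its range is refused whole. The fingers move at their own pace and stop on an object; "newtons" is the grip in N (left out, the last holds). Time passes only in rows, so rows that do not move let the fingers close. It gives the time, the measured TCP pose, the force, the opening and the grip force at its end, in the units of the state.
- bot.get_obs(): the state, without advancing time (a new reading comes with each control period).
- bot.read_camera(name): name is "scene" or "top" or "wrist"; returns a dict with "img" (384x512x3 uint8, red, green, blue), "K" (3x3 intrinsics, pixels), "eye" and "attitude" of the camera in the world. Camera axes: x right, y down, z forward; pixel columns grow to the right and rows downward; lengths in m; the calibration is good to about 2 mm. A picture is of the moment at which its call begins. There is no depth.
- bot.hand_in(): hands the job in; it is judged then, once.
The state is a dict: "t": time; "q": joint angles; "joint_vel": joint speeds; "joint_torque": joint torques, N m; "eef_pos": TCP position; "tool_rot": TCP orientation; "contact_force": force on the tool from outside, world axes, zero at the start; "torque": the same for the moment, N m; "gripper_width": opening from 0.0 (shut) to 1.0 (fully open); "grasp_force": force on a finger pad.
Only numpy, scipy, OpenCV 4.12 (cv2) and the standard library are available. Lean on these libraries where they do the work, as an engineer would, in place of code of your own. Each camera call takes 0.05 s, during which the arm holds its last target. There are 200 camera calls.

## Working session

There is one attempt and no reset: what is moved stays moved. The work goes in short steps, Python scripts to look and compute and a tool call to move; the robot and the scene stay as the last step left them, time stands still between calls to the robot, and variables do not carry over. Pictures are saved under pics/ and viewed, at most 10 in all, crops included, and the job is handed in when it is done.

Besides the shell and the picture viewer there is one more tool, called after ">>>" by a JSON object that holds its "name" and its "arguments", one argument or row to a line. jog_arm: Moves the arm, as the interface text tells. Its arguments: {"type":"object","properties":{"deltas":{"type":"array"},"newtons":{"type":"number"}},"required":["deltas"]}

```bash
mkdir -p pics; ls; python3 - <<'E'
from station import bot
import cv2,numpy as np
for n in ("scene","top"):
    c=bot.read_camera(n); cv2.imwrite(f"pics/{n}0.png",cv2.resize(c["img"][:,:,::-1],(768,576),interpolation=cv2.INTER_CUBIC))
    print(n,c["K"].tolist(),c["eye"],c["attitude"])
print(bot.get_obs(),bot.tip_reach)
E
```

```text
pics
scene [[449.9966612653276, 0.0, 260.2090577263761], [0.0, 449.9966612653276, 185.87454343257536], [0.0, 0.0, 1.0]] [ 1.00165009 -0.53529977  0.8422649 ] [-0.37649225  0.86383324  0.30979504 -0.12677833]
top [[353.7552160892722, 0.0, 258.8887733347205], [0.0, 353.7552160892722, 195.09435750141296], [0.0, 0.0, 1.0]] [0.42674943 0.06513686 1.06010551] [-0.04011865  0.70655044 -0.70579684  0.0320593 ]
{'t': 0.1, 'q': array([-1.2290814 ,  0.47774494,  0.0222982 ,  1.55635638, -0.01150729,
        1.1093268 , -0.08308078]), 'joint_vel': array([ 0.00157597, -0.00205595, -0.00018993, -0.00279159, -0.00165622,
       -0.00021169, -0.00034842]), 'joint_torque': array([ 4.11111701e-03, -5.97756958e+01,  1.61319271e+00, -2.81953830e+01,
        1.27567790e-02,  4.99005691e-03, -1.49694836e-05]), 'eef_pos': array([0.29324914, 0.60740401, 0.25240201]), 'tool_rot': array([-1.42074807e-04,  2.22979299e-01,  9.74822806e-01, -8.42234106e-04]), 'contact_force': array([-0.06467075, -0.06225262, -0.00127101]), 'torque': array([ 0.03628264, -0.03760128, -0.05520439]), 'grasp_force': 0.0, 'gripper_width': 0.9993585927413503} 0.022
```

View pics/top0.png

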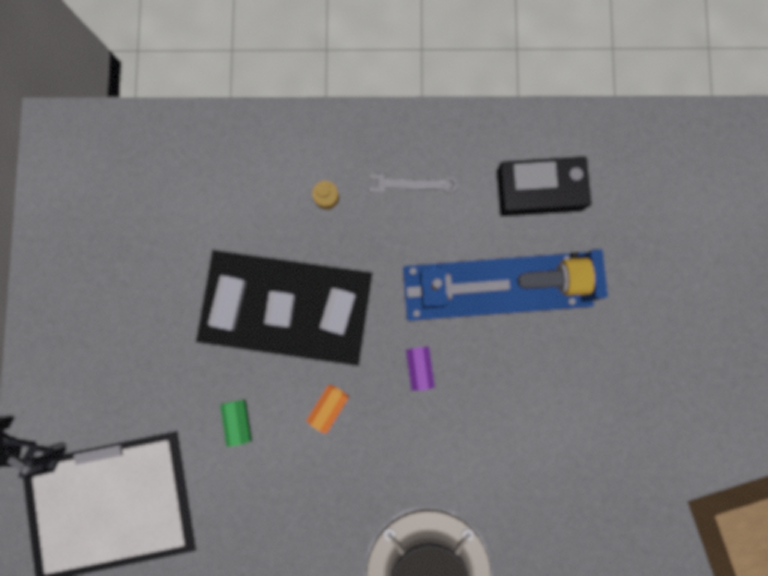

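View pics/scene0.png

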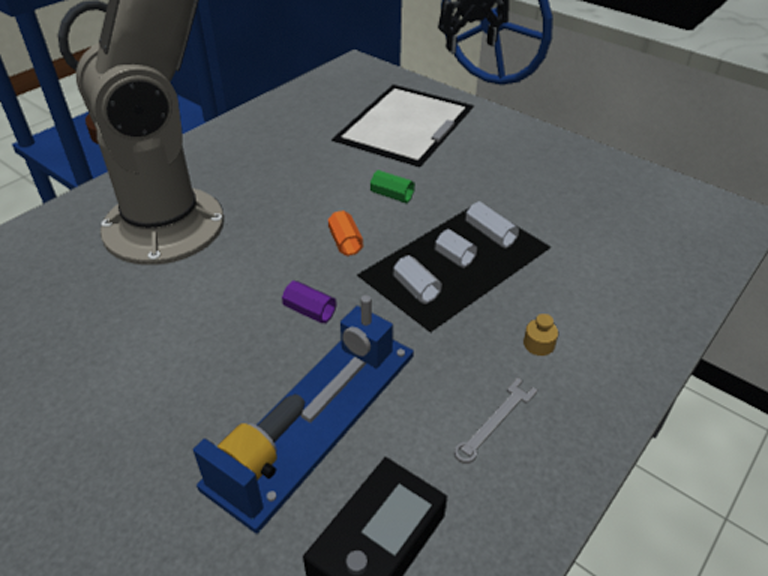

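Top view (768x576 pixels): three aluminium tubes lie on the mat: (227,303) longest = C, (280,309) shortest = A, (338,311) middle length = B. Coloured look-alikes are green (235,423), orange (328,408) and purple (420,368), and I leave those alone. The blue frame runs from the tailstock (435,285) to the load cell (580,277).

```bash
cat > h.py <<'E'
import numpy as np,cv2
from scipy.spatial.transform import Rotation as R
from station import bot
def rot(c): return R.from_quat(np.asarray(c["attitude"])[[1,2,3,0]]).as_matrix()
def ray(c,uv,z):
    d=rot(c)@np.linalg.solve(c["K"],[uv[0],uv[1],1]); e=np.asarray(c["eye"]); return e+d*(z-e[2])/d[2]
def proj(c,p):
    v=c["K"]@(rot(c).T@(np.asarray(p)-c["eye"])); return v[:2]/v[2]
def rect(c,m,z):
    "world minAreaRect of a mask at height z: centre, sizes, yaw of long side"
    uv=np.argwhere(m)[:,::-1]
    p=np.array([ray(c,q,z)[:2] for q in uv],np.float32)
    b=cv2.boxPoints(cv2.minAreaRect(p*1000))/1000
    e=[b[1]-b[0],b[2]-b[1]]; e.sort(key=np.linalg.norm)
    return b.mean(0),np.linalg.norm(e[1]),np.linalg.norm(e[0]),np.degrees(np.arctan2(e[1][1],e[1][0])),b
E
python3 - <<'E'
from h import *
c=bot.read_camera("top"); im=c["img"].astype(int); r,g,b=im[...,0],im[...,1],im[...,2]
m=((im.min(2)>130)&(im.max(2)-im.min(2)<60)).astype(np.uint8)
n,l,s,_=cv2.connectedComponentsWithStats(m)
for i in range(1,n):
    x,y,w,h,a=s[i]
    if a>150 and 130<x<245 and 160<y<240:
        print(i,s[i],*rect(c,l==i,.040)[:4])
bm=((b>90)&(b-r>50)&(b-g>30)&(np.arange(512)[None]>262)&(np.arange(384)[:,None]>160)&(np.arange(384)[:,None]<218)).astype(np.uint8)
print("frame",*rect(c,bm,.018))
crop=np.hstack([c["img"][155:250,125:255],c["img"][155:250,260:410]])[:,:,::-1]
cv2.imwrite("pics/crop1.png",cv2.resize(crop,None,fx=2.85,fy=2.85,interpolation=cv2.INTER_CUBIC))
E
```

```text
4 [140 185  22  34 499] [0.51285636 0.39194044] 0.09662487 0.04399877 -12.122632
7 [215 193  21  29 407] [0.496956   0.17604372] 0.07890717 0.043657783 -16.192188
9 [177 195  18  22 313] [0.50049156 0.28899705] 0.06057883 0.043657746 -8.099308
frame [ 0.5490948  -0.15233096] 0.39492905 0.10762985 -85.23531 [[ 0.47906372  0.03998111]
 [ 0.51186794 -0.35358316]
 [ 0.61912584 -0.34464303]
 [ 0.58632165  0.04892123]]
```

View pics/crop1.png

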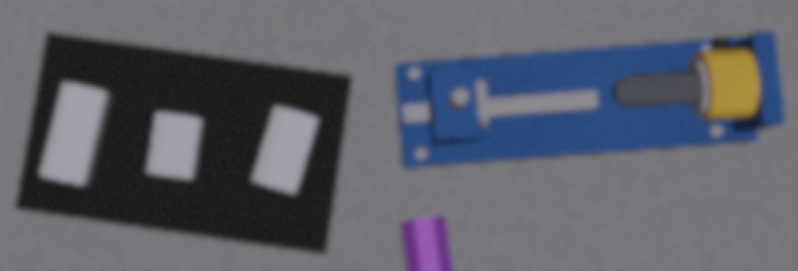

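B confirmed: it measures 79 mm (A 61, C 97) and is grey, lying on the mat. Next I fit the frame more carefully and get the tool's angles.

```bash
python3 - <<'E'
from h import *
c=bot.read_camera("top"); im=c["img"].astype(int); r,g,b=im[...,0],im[...,1],im[...,2]
U=np.arange(512)[None];V=np.arange(384)[:,None]
bm=((b>75)&(b-r>40)&(U>262)&(U<374)&(V>160)&(V<218))
# long edges: first/last blue row per column
E=[[],[]]
for u in range(276,364):
    v=np.where(bm[:,u])[0]
    if len(v): E[0].append(ray(c,(u,v[0]-.5),.018)[:2]);E[1].append(ray(c,(u,v[-1]+.5),.018)[:2])
fs=[cv2.fitLine(np.array(e,np.float32),cv2.DIST_HUBER,0,.001,.001).ravel() for e in E]
d=[f[:2]*np.sign(f[1]) for f in fs]; print("dirs",[np.degrees(np.arctan2(q[1],q[0])) for q in d])
dy=(d[0]+d[1]);dy/=np.linalg.norm(dy); dx=np.array([dy[1],-dy[0]])
o=[f[2:]@dx for f in fs]; print("width",o)
# left end
L=[]
for v in range(180,206):
    u=np.where(bm[v])[0]
    if len(u): L.append(ray(c,(u[0]-.5,v),.018)[:2]@dy)
yend=np.median(L); print("end",yend,np.std(L))
root=dx*np.mean(o)+dy*(yend-.29); print("root",root,"yaw",np.degrees(np.arctan2(dy[1],dy[0])))
for n,y,z in(("root",0,.075),("tip",.078,.075),("post top",.245,.147)):
    p=np.r_[root+dy*y,z]; print(n,p,"top px",proj(c,p),"crop",(proj(c,p)-[260,155])*2.85+[370.5,0])
s=bot.get_obs(); print(R.from_quat(s["tool_rot"][[1,2,3,0]]).as_matrix().round(3))
E
```

```text
dirs [np.float32(94.58268), np.float32(94.44717)]
width [np.float32(0.5894489), np.float32(0.48096496)]
end 0.0028649702044034296 0.013910868212949772
root [ 0.55614904 -0.24411313] yaw 94.51492
root [ 0.55614904 -0.24411313  0.075     ] top px [373.4996931  185.03176683] crop [693.97412534  85.59053547]
tip [ 0.55000896 -0.16635517  0.075     ] top px [345.67738853 187.20400694] crop [614.6805573   91.78141977]
post top [5.36862911e-01 1.26605950e-04 1.47000000e-01] top px [287.97061225 188.77192768] crop [450.2162449   96.24999389]
[[-0.901  0.435 -0.   ]
 [ 0.435  0.901 -0.001]
 [-0.    -0.001 -1.   ]]
```

>>> {"name": "jog_arm", "arguments": {
  "deltas": [
    [0.018,-0.038,0,0,0,0.017,1],
    [0.018,-0.038,0,0,0,0.017,1],
    [0.018,-0.038,0,0,0,0.017,1],
    [0.018,-0.038,0,0,0,0.017,1],
    [0.018,-0.038,0,0,0,0.017,1],
    [0.018,-0.038,0,0,0,0.017,1],
    [0.018,-0.038,0,0,0,0.017,1],
    [0.018,-0.038,0,0,0,0.017,1],
    [0.018,-0.038,0,0,0,0.017,1],
    [0.018,-0.038,0,0,0,0.017,1]
  ]
}}

```text
t: 1.2
eef_pos: [0.4739, 0.2262, 0.2534]
tool_rot: [0.0, 0.139, 0.99, 0.0]
contact_force: [0.5, -1.0, -0.3]
gripper_width: 1.0
grasp_force: 0.0
```

>>> {"name": "jog_arm", "arguments": {
  "deltas": [
    [0.012,-0.025,-0.02,0,0,0,1],
    [0.012,-0.025,-0.02,0,0,0,1],
    [0,0,0,0,0,0,1],
    [0,0,0,0,0,0,1]
  ]
}}

```text
t: 1.6
eef_pos: [0.4973, 0.1775, 0.213]
tool_rot: [-0.0, 0.14, 0.99, -0.0]
contact_force: [-0.2, 1.3, -0.5]
gripper_width: 0.996
grasp_force: 0.0
```

```bash
python3 - <<'E'
from h import *
c=bot.read_camera("wrist"); s=bot.get_obs(); print(s["eef_pos"],s["t"],c["eye"],proj(c,[.497,.176,.04]))
print(R.from_quat(s["tool_rot"][[1,2,3,0]]).as_matrix().round(3))
cv2.imwrite("pics/w1.png",c["img"][:,:,::-1])
E
```

```text
[0.4973737  0.17867521 0.21351572] 1.65 [0.434737   0.19605163 0.3323208 ] [255.0644551  180.63853467]
[[-0.961  0.276 -0.   ]
 [ 0.276  0.961  0.001]
 [ 0.     0.001 -1.   ]]
```

View pics/w1.png

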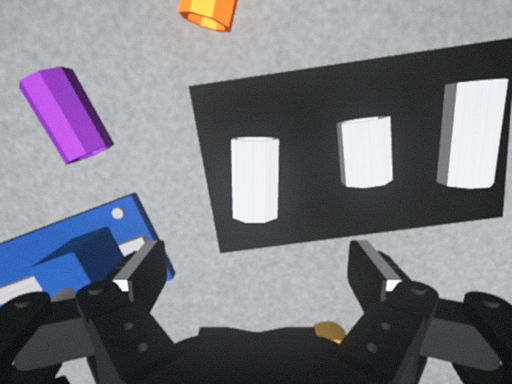

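Wrist view: sleeve B is at about (255,180), upright in the image and so lined up with the jaws. The predicted pixel lands on it.

```bash
python3 - <<'E'
from h import *
c=bot.read_camera("wrist"); im=c["img"].astype(int)
m=(im.min(2)>185).astype(np.uint8); m[:,:215]=0;m[:,300:]=0;m[:125]=0;m[232:]=0
n,l,s,_=cv2.connectedComponentsWithStats(m); i=1+np.argmax(s[1:,4]); print(s[i])
print(*rect(c,l==i,.042))
E
```

```text
[ 230  137   47   86 3814]
[0.4968513  0.17558269] 0.085362114 0.044908334 -16.162853 [[0.4496067  0.16589712]
 [0.5315948  0.142135  ]
 [0.5440959  0.1852683 ]
 [0.46210778 0.2090304 ]]
```

>>> {"name": "jog_arm", "arguments": {
  "deltas": [
    [0,-0.003,-0.03,0,0,0,1],
    [0,0,-0.03,0,0,0,1],
    [0,0,-0.03,0,0,0,1],
    [0,0,-0.03,0,0,0,1],
    [0,0,-0.03,0,0,0,1],
    [0,0,-0.02,0,0,0,1],
    [0,0,-0.01,0,0,0,1],
    [0,0,0,0,0,0,1]
  ]
}}

```text
t: 2.5
eef_pos: [0.4969, 0.1758, 0.0327]
tool_rot: [-0.001, 0.139, 0.99, -0.0]
contact_force: [-0.9, 0.3, 0.4]
gripper_width: 1.002
grasp_force: 0.0
```

>>> {"name": "jog_arm", "arguments": {
  "deltas": [
    [0,0,0,0,0,0,0.4],
    [0,0,0,0,0,0,0.4],
    [0,0,0,0,0,0,0.4],
    [0,0,0,0,0,0,0.4],
    [0,0,0,0,0,0,0.4],
    [0,0,0,0,0,0,0.4]
  ],
  "newtons": 40
}}

```text
t: 3.1
eef_pos: [0.4983, 0.1753, 0.0345]
tool_rot: [0.001, 0.139, 0.99, 0.001]
contact_force: [-1.1, -0.4, 6.5]
gripper_width: 0.531
grasp_force: 41.1
```

>>> {"name": "jog_arm", "arguments": {
  "deltas": [
    [0,0,0.02,0,0,0,0.4],
    [0,0,0.03,0,0,0,0.4],
    [0,0,0.04,0,0,0,0.4],
    [0,0,0.04,0,0,0,0.4],
    [0,0,0.04,0,0,0,0.4],
    [0,0,0,0,0,0,0.4]
  ]
}}

```text
t: 3.7
eef_pos: [0.5006, 0.176, 0.2091]
tool_rot: [0.004, 0.14, 0.99, 0.003]
contact_force: [0.3, 1.0, -2.1]
gripper_width: 0.534
grasp_force: 42.1
```

>>> {"name": "jog_arm", "arguments": {
  "deltas": [
    [0.005,-0.027,0,0,0,-0.121,0.4],
    [0.005,-0.027,0,0,0,-0.121,0.4],
    [0.005,-0.027,0,0,0,-0.121,0.4],
    [0.005,-0.027,0,0,0,-0.121,0.4],
    [0.005,-0.027,0,0,0,-0.121,0.4],
    [0.005,-0.027,0,0,0,-0.121,0.4],
    [0.005,-0.027,0,0,0,-0.121,0.4],
    [0.005,-0.027,0,0,0,-0.121,0.4],
    [0.005,-0.027,0,0,0,-0.121,0.4],
    [0.002,-0.032,0,0,0,-0.121,0.4]
  ]
}}

```text
t: 4.7
eef_pos: [0.5444, -0.1004, 0.2027]
tool_rot: [-0.0, 0.679, 0.734, -0.0]
contact_force: [-0.0, -0.7, -1.6]
gripper_width: 0.534
grasp_force: 42.0
```

>>> {"name": "jog_arm", "arguments": {
  "deltas": [
    [0,0,0,0,0,0,0.4],
    [0,0,0,0,0,0,0.4]
  ]
}}

```text
t: 4.9
eef_pos: [0.5438, -0.1007, 0.2027]
tool_rot: [-0.0, 0.678, 0.735, -0.0]
contact_force: [-0.3, 0.9, -2.3]
gripper_width: 0.529
grasp_force: 42.0
```

```bash
python3 - <<'E'
from h import *
c=bot.read_camera("wrist"); s=bot.get_obs(); print(s["eef_pos"],s["t"],s["q"][6])
print(R.from_quat(s["tool_rot"][[1,2,3,0]]).as_matrix().round(3))
root=np.array([.5561,-.2441]);dy=np.array([-.0787,.9969])
for y,z in((0,.075),(.078,.075),(.245,.147),(.29,.018)): print(y,proj(c,np.r_[root+dy*y,z]).round(0))
cv2.imwrite("pics/w2.png",c["img"][:,:,::-1])
E
```

```text
[ 0.54400088 -0.09953863  0.20274788] 4.95 0.36844009866907396
[[-0.082  0.997 -0.001]
 [ 0.997  0.082  0.001]
 [ 0.001 -0.001 -1.   ]]
0 [257. 337.]
0.078 [257. 264.]
0.245 [257.  43.]
0.29 [257.  19.]
```

View pics/w2.png

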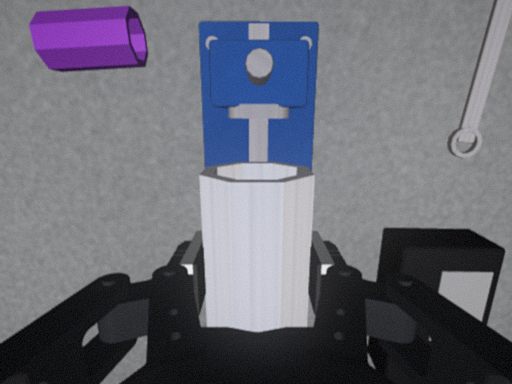

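Wrist view: the sleeve is held centred at columns 201–313, pointing along the frame. The post is at (259,63) and the plate's edges are at 201 and 318, so the frame is about 2 mm to +x of my estimate. I'll check the spigot's own axis in the first top picture.

```bash
python3 - <<'E'
from h import *
c=bot.read_camera("top"); im=cv2.imread("pics/top0.png").astype(int); B,G,Rr=im[...,0],im[...,1],im[...,2]
root=np.array([.5561,-.2441]);dy=np.array([-.0787,.9969]);dx=np.array([.9969,.0787])
for X in range(530,560,4):
    col=(B-Rr)[255:312,X]; k=np.where(col<40)[0]+255
    k=k[(k>262)&(k<300)]
    if len(k)==0: continue
    P=[(ray(c,((X+.5)/1.5-.5,(v+.5)/1.5-.5),.075)[:2]-root) for v in (k[0]-.5,k[-1]+.5)]
    print(X,k[0],k[-1],[(round(p@dx,4),round(p@dy,4)) for p in P],round((P[0]+P[1])@dx/2,4))
row=(B-Rr)[280,500:570]; print(row)
s=bot.get_obs();p=s["eef_pos"][:2]-root; print("tcp frame",p@dx,p@dy,s["eef_pos"][2])
E
```

```text
530 272 287 [(np.float64(0.0163), np.float64(0.0553)), (np.float64(-0.0136), np.float64(0.0584))] 0.0013
534 272 287 [(np.float64(0.0157), np.float64(0.0479)), (np.float64(-0.0142), np.float64(0.051))] 0.0008
538 272 287 [(np.float64(0.0151), np.float64(0.0404)), (np.float64(-0.0148), np.float64(0.0436))] 0.0002
542 271 287 [(np.float64(0.0164), np.float64(0.0328)), (np.float64(-0.0154), np.float64(0.0362))] 0.0005
546 271 286 [(np.float64(0.0158), np.float64(0.0254)), (np.float64(-0.0141), np.float64(0.0286))] 0.0009
550 271 286 [(np.float64(0.0152), np.float64(0.018)), (np.float64(-0.0147), np.float64(0.0212))] 0.0003
554 270 286 [(np.float64(0.0165), np.float64(0.0103)), (np.float64(-0.0153), np.float64(0.0138))] 0.0006
558 265 288 [(np.float64(0.0253), np.float64(0.0019)), (np.float64(-0.0196), np.float64(0.0068))] 0.0029
[ 36  35  35  34  31  28  27  27  35  49  64  77  83  85  85  81  70  51
  29  16   8   7   8   8   7   8   8   8   8   9   8   9   9   8   9   8
   9   9   8   8   9   9   9   8   8   8   8   8   7   8   8   8   8   8
   8   8   8  10   9   9   8   7   6   4   3   0  -6 -14 -35 -63]
tcp frame -0.0005010379824772881 0.14559569860934357 0.20282282679254093
```

>>> {"name": "jog_arm", "arguments": {
  "deltas": [
    [0.001,0,-0.03,0,0,0,0.4],
    [0,0,-0.03,0,0,0,0.4],
    [0,0,-0.03,0,0,0,0.4],
    [0,0,-0.02,0,0,0,0.4],
    [0,0,-0.01,0,0,0,0.4],
    [0,0,0,0,0,0,0.4],
    [0,0,0,0,0,0,0.4]
  ]
}}

```text
t: 5.7
eef_pos: [0.5461, -0.0998, 0.084]
tool_rot: [0.0, 0.678, 0.735, 0.0]
contact_force: [-0.2, 0.0, -0.5]
gripper_width: 0.528
grasp_force: 42.0
```

```bash
python3 - <<'E'
from h import *
c=bot.read_camera("scene"); s=bot.get_obs(); print(s["eef_pos"],s["t"])
root=np.array([.5561,-.2441]);dy=np.array([-.0787,.9969]);dx=np.array([.9969,.0787])
u0,v0=110,175
for y in(.078,.105,.185): print(y,((proj(c,np.r_[root+dy*y+dx*.0005,.075])-[u0,v0])*4).round(0))
cv2.imwrite("pics/s1.png",cv2.resize(c["img"][v0:v0+150,u0:u0+200,::-1],None,fx=4,fy=4,interpolation=cv2.INTER_CUBIC))
E
```

```text
[ 0.54635874 -0.09997445  0.08437665] 5.75
0.078 [355. 364.]
0.105 [388. 330.]
0.185 [480. 236.]
```

View pics/s1.png

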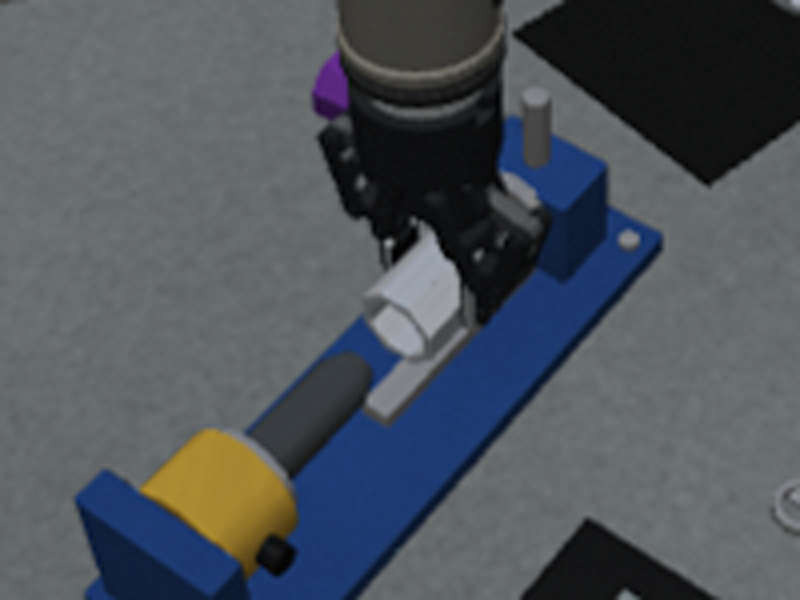

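Scene crop: the spigot's tip is at about (355,372) and the sleeve's open end at about (398,328). I'll overlay the model outlines to judge the offset.

```bash
python3 - <<'E'
from h import *
c=bot.read_camera("scene"); s=bot.get_obs()
root=np.array([.5561,-.2441]);dy=np.array([-.0787,.9969]);dx=np.array([.9969,.0787])
p=s["eef_pos"][:2]-root; X,Y=p@dx,p@dy; print("tcp frame",X,Y,s["eef_pos"][2])
u0,v0,f=160,215,8
im=cv2.resize(c["img"][v0:v0+72,u0:u0+96,::-1],None,fx=f,fy=f,interpolation=cv2.INTER_CUBIC)
def draw(x,y,z,r,n,col,ph=0):
    a=np.arange(n)*2*np.pi/n+ph
    q=[(proj(c,np.r_[root+dx*(x+r*np.cos(t))+dy*y,z+r*np.sin(t)])-[u0,v0]+.5)*f for t in a]
    cv2.polylines(im,[np.int32(q)],True,col,1,cv2.LINE_AA)
k=np.cos(np.pi/8); zs=.075+s["eef_pos"][2]-.0825
for r in(.023,.018): draw(X,Y-.04,zs,r/k,8,(0,0,255),np.pi/8)
draw(.0007,.078,.075,.010,40,(0,255,0)); draw(.0007,.066,.075,.016,40,(0,255,0)); draw(.0007,.03,.075,.016,40,(0,255,0))
cv2.imwrite("pics/s2.png",im)
E
```

```text
tcp frame 0.0016773399647923466 0.14435441202408858 0.08451121875825215
```

View pics/s2.png

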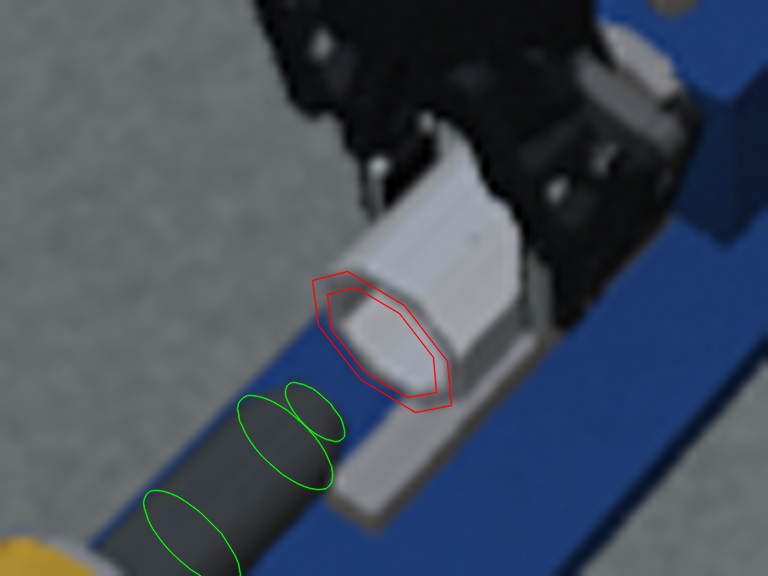

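The overlay fits the spigot. The sleeve sits about 1 mm to +x, about 2 mm high, and about 3 mm further back in the jaws. I'll correct that and feed it in.

>>> {"name": "jog_arm", "arguments": {
  "deltas": [
    [-0.001,0,-0.002,0,0,0,0.4],
    [0,0,0,0,0,0,0.4],
    [0.001,-0.012,0,0,0,0,0.4],
    [0.001,-0.012,0,0,0,0,0.4],
    [0.001,-0.012,0,0,0,0,0.4],
    [0.001,-0.012,0,0,0,0,0.4],
    [0.0008,-0.01,0,0,0,0,0.4],
    [0,0,0,0,0,0,0.4]
  ]
}}

```text
t: 6.6
eef_pos: [0.5491, -0.1607, 0.0815]
tool_rot: [0.001, 0.679, 0.734, -0.0]
contact_force: [-0.5, -0.7, -2.2]
gripper_width: 0.527
grasp_force: 42.0
```

>>> {"name": "jog_arm", "arguments": {
  "deltas": [
    [0.0015,-0.006,0.001,0,0,0,0.4],
    [0.0005,-0.007,0,0,0,0,0.4],
    [0.0005,-0.007,0,0,0,0,0.4],
    [0.0005,-0.007,0,0,0,0,0.4],
    [0.0005,-0.007,0,0,0,0,0.4],
    [0,0,0,0,0,0,0.4]
  ]
}}

```text
t: 7.2
eef_pos: [0.5527, -0.1937, 0.0824]
tool_rot: [0.0, 0.679, 0.735, -0.0]
contact_force: [-0.6, 0.4, -1.2]
gripper_width: 0.527
grasp_force: 42.0
```

>>> {"name": "jog_arm", "arguments": {
  "deltas": [
    [0.0005,-0.005,0,0,0,0,0.4],
    [0.0003,-0.004,0,0,0,0,0.4],
    [0.0002,-0.002,0,0,0,0,0.4],
    [0,0,0,0,0,0,0.4]
  ]
}}

```text
t: 7.6
eef_pos: [0.5537, -0.2035, 0.0823]
tool_rot: [0.0, 0.678, 0.735, -0.0]
contact_force: [-0.3, 0.3, -0.9]
gripper_width: 0.527
grasp_force: 42.0
```

>>> {"name": "jog_arm", "arguments": {
  "deltas": [
    [0.0002,-0.002,0,0,0,0,0.4],
    [0,0,0,0,0,0,0.4]
  ]
}}

```text
t: 7.8
eef_pos: [0.554, -0.2052, 0.0823]
tool_rot: [0.0, 0.678, 0.735, 0.0]
contact_force: [-0.2, -0.2, -0.9]
gripper_width: 0.531
grasp_force: 42.0
```

>>> {"name": "jog_arm", "arguments": {
  "deltas": [
    [0.0001,-0.001,0,0,0,0,0.4],
    [0.0001,-0.001,0,0,0,0,0.4],
    [0,0,0,0,0,0,0.4]
  ]
}}

```text
t: 8.1
eef_pos: [0.5542, -0.2063, 0.0822]
tool_rot: [-0.001, 0.678, 0.735, 0.0]
contact_force: [-0.8, 3.1, -1.0]
gripper_width: 0.531
grasp_force: 42.2
```

>>> {"name": "jog_arm", "arguments": {
  "deltas": [
    [0.0001,-0.0015,0,0,0,0,0.4],
    [0,0,0,0,0,0,0.4]
  ]
}}

```text
t: 8.3
eef_pos: [0.5541, -0.2064, 0.0821]
tool_rot: [-0.002, 0.677, 0.736, 0.001]
contact_force: [-1.6, 6.7, -0.3]
gripper_width: 0.53
grasp_force: 42.4
```

>>> {"name": "jog_arm", "arguments": {
  "deltas": [
    [0.0001,-0.0015,0,0,0,0,0.4],
    [0,0,0,0,0,0,0.4]
  ]
}}

```text
t: 8.5
eef_pos: [0.5542, -0.2064, 0.082]
tool_rot: [-0.003, 0.677, 0.736, 0.001]
contact_force: [-1.7, 9.7, 2.6]
gripper_width: 0.53
grasp_force: 42.6
```

It's home: the sleeve stops dead with force rising, at the expected depth. I'll ease the push, then release.

>>> {"name": "jog_arm", "arguments": {
  "deltas": [
    [-0.0002,0.0035,0,0,0,0,0.4],
    [0,0,0,0,0,0,0.4]
  ]
}}

```text
t: 8.7
eef_pos: [0.5543, -0.2063, 0.0823]
tool_rot: [0.0, 0.678, 0.735, 0.0]
contact_force: [0.5, 3.7, -2.4]
gripper_width: 0.529
grasp_force: 41.9
```

>>> {"name": "jog_arm", "arguments": {
  "deltas": [
    [0,0,-0.001,0,0,0,0.7],
    [0,0,0,0,0,0,0.8],
    [0,0,0,0,0,0,0.8],
    [0,0,0,0,0,0,0.8],
    [0,0,0,0,0,0,0.8]
  ]
}}

```text
t: 9.2
eef_pos: [0.5542, -0.2069, 0.0814]
tool_rot: [0.0, 0.678, 0.735, -0.0]
contact_force: [1.1, -0.5, 0.2]
gripper_width: 0.8
grasp_force: 0.0
```

>>> {"name": "jog_arm", "arguments": {
  "deltas": [
    [0,0,0.03,0,0,0,0.8],
    [0,0,0.04,0,0,0,0.8],
    [0,0,0.04,0,0,0,0.8],
    [0,0,0.02,0,0,0,0.8],
    [-0.002,0.03,0,0,0,0,0.5],
    [-0.003,0.04,0,0,0,0,0.5],
    [-0.003,0.04,0,0,0,0,0.5],
    [-0.002,0.02,0,0,0,0,0.5],
    [0,0,0,0,0,0,0.5],
    [0,0,0,0,0,0,0.5]
  ]
}}

```text
t: 10.2
eef_pos: [0.5442, -0.0768, 0.2115]
tool_rot: [0.0, 0.678, 0.735, -0.0]
contact_force: [0.7, -0.5, 0.3]
gripper_width: 0.501
grasp_force: 0.0
```

```bash
python3 - <<'E'
from h import *
c=bot.read_camera("wrist"); s=bot.get_obs(); print(s["eef_pos"],s["t"])
root=np.array([.5561,-.2441]);dy=np.array([-.0787,.9969]);dx=np.array([.9969,.0787])
np.savez("w3.npz",K=c["K"],eye=c["eye"],attitude=c["attitude"])
for y in(.205,.225,.245): print(y,proj(c,np.r_[root+dy*y,.147]).round(0),proj(c,np.r_[root+dy*y,.095]).round(0))
t=bot.read_camera("scene"); a=cv2.resize(t["img"][190:310,130:290,::-1],(512,384),interpolation=cv2.INTER_CUBIC)
cv2.imwrite("pics/w3.png",cv2.resize(np.vstack([c["img"][:200,:,::-1],a]),None,fx=1,fy=1))
E
```

```text
[ 0.54418498 -0.07778818  0.21149528] 10.25
0.205 [253. 161.] [254. 150.]
0.225 [253. 127.] [254. 124.]
0.245 [253.  92.] [254.  96.]
```

View pics/w3.png

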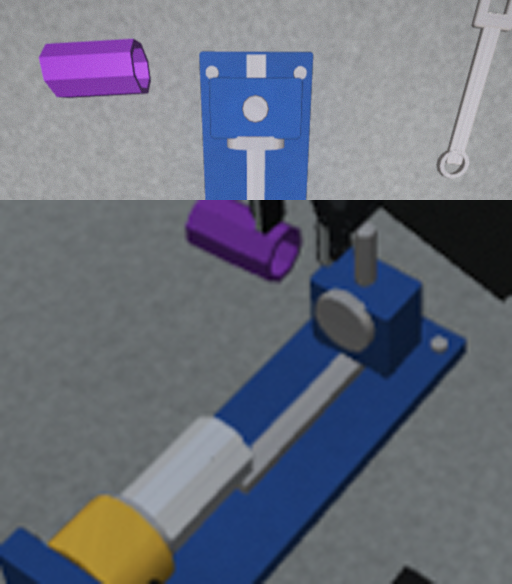

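The sleeve is on the spigot against the shoulder. The post's top is at (255,109), so the post stands at frame y ≈ 0.235.

>>> {"name": "jog_arm", "arguments": {
  "deltas": [
    [-0.0024,0.03,0,0,0,0,0.5],
    [-0.002,0.028,0,0,0,0,0.5],
    [-0.001,0.01,0,0,0,0,0.5],
    [0,0,-0.03,0,0,0,0.5],
    [0,0,-0.03,0,0,0,0.5],
    [0,0,-0.015,0,0,0,0.5],
    [0,0,-0.009,0,0,0,0.5],
    [0,0,0,0,0,0,0.5]
  ]
}}

```text
t: 11.1
eef_pos: [0.5383, -0.01, 0.1265]
tool_rot: [-0.0, 0.679, 0.735, -0.001]
contact_force: [-0.3, -0.3, -0.0]
gripper_width: 0.5
grasp_force: 0.0
```

>>> {"name": "jog_arm", "arguments": {
  "deltas": [
    [0,0,0,0,0,0,0.1],
    [0,0,0,0,0,0,0.1],
    [0,0,0,0,0,0,0.1],
    [0,0,0,0,0,0,0.1],
    [0,0,0,0,0,0,0.1],
    [0,0,0,0,0,0,0.1]
  ],
  "newtons": 40
}}

```text
t: 11.7
eef_pos: [0.5379, -0.0092, 0.1282]
tool_rot: [-0.001, 0.678, 0.735, -0.0]
contact_force: [-5.2, -2.1, 4.2]
gripper_width: 0.176
grasp_force: 39.3
```

>>> {"name": "jog_arm", "arguments": {
  "deltas": [
    [0.0008,-0.01,0,0,0,0,0.1],
    [0.001,-0.012,0,0,0,0,0.1],
    [0.001,-0.012,0,0,0,0,0.1],
    [0.001,-0.012,0,0,0,0,0.1],
    [0.0009,-0.012,0,0,0,0,0.1],
    [0.0009,-0.012,0,0,0,0,0.1],
    [0.0009,-0.012,0,0,0,0,0.1],
    [0.0009,-0.012,0,0,0,0,0.1],
    [0.0009,-0.012,0,0,0,0,0.1],
    [0,0,0,0,0,0,0.1]
  ]
}}

```text
t: 12.7
eef_pos: [0.5462, -0.1166, 0.1282]
tool_rot: [0.0, 0.679, 0.734, -0.0]
contact_force: [-5.6, -3.0, 6.2]
gripper_width: 0.175
grasp_force: 40.4
```

>>> {"name": "jog_arm", "arguments": {
  "deltas": [
    [0.0004,-0.005,0,0,0,0,0.1],
    [0.0003,-0.004,0,0,0,0,0.1],
    [0.0002,-0.003,0,0,0,0,0.1],
    [0,0,0,0,0,0,0.1]
  ]
}}

```text
t: 13.1
eef_pos: [0.5469, -0.1265, 0.1281]
tool_rot: [-0.001, 0.678, 0.735, -0.0]
contact_force: [-6.7, 0.4, 8.3]
gripper_width: 0.172
grasp_force: 40.7
```

>>> {"name": "jog_arm", "arguments": {
  "deltas": [
    [0.0002,-0.003,0,0,0,0,0.1],
    [0.0002,-0.002,0,0,0,0,0.1],
    [0,0,0,0,0,0,0.1]
  ]
}}

```text
t: 13.4
eef_pos: [0.5473, -0.1312, 0.1281]
tool_rot: [-0.001, 0.678, 0.735, -0.0]
contact_force: [-7.0, 0.8, 8.8]
gripper_width: 0.175
grasp_force: 40.8
```

>>> {"name": "jog_arm", "arguments": {
  "deltas": [
    [0.0002,-0.002,0,0,0,0,0.1],
    [0,0,0,0,0,0,0.1]
  ]
}}

```text
t: 13.6
eef_pos: [0.5475, -0.1331, 0.1282]
tool_rot: [-0.001, 0.678, 0.735, -0.0]
contact_force: [-7.1, 1.6, 8.2]
gripper_width: 0.169
grasp_force: 40.8
```

>>> {"name": "jog_arm", "arguments": {
  "deltas": [
    [0.0001,-0.002,0,0,0,0,0.1],
    [0,0,0,0,0,0,0.1]
  ]
}}

```text
t: 13.8
eef_pos: [0.5476, -0.1346, 0.1282]
tool_rot: [-0.001, 0.678, 0.735, 0.0]
contact_force: [-6.6, 3.1, 8.2]
gripper_width: 0.174
grasp_force: 40.8
```

>>> {"name": "jog_arm", "arguments": {
  "deltas": [
    [0.0001,-0.0015,0,0,0,0,0.1],
    [0,0,0,0,0,0,0.1]
  ]
}}

```text
t: 14.0
eef_pos: [0.5476, -0.1347, 0.1281]
tool_rot: [-0.002, 0.677, 0.736, 0.0]
contact_force: [-8.0, 5.8, 11.4]
gripper_width: 0.18
grasp_force: 41.1
```

>>> {"name": "jog_arm", "arguments": {
  "deltas": [
    [0.0002,-0.003,0,0,0,0,0.1],
    [0,0,0,0,0,0,0.1]
  ]
}}

```text
t: 14.2
eef_pos: [0.5476, -0.1348, 0.1281]
tool_rot: [-0.004, 0.677, 0.736, 0.001]
contact_force: [-11.4, 14.1, 15.8]
gripper_width: 0.175
grasp_force: 41.6
```

>>> {"name": "jog_arm", "arguments": {
  "deltas": [
    [-0.0002,0.0025,0,0,0,0,0.1],
    [0,0,0,0,0,0,0.1]
  ]
}}

```text
t: 14.4
eef_pos: [0.5476, -0.1347, 0.1281]
tool_rot: [-0.002, 0.677, 0.736, 0.0]
contact_force: [-8.6, 6.5, 11.5]
gripper_width: 0.174
grasp_force: 41.1
```

>>> {"name": "jog_arm", "arguments": {
  "deltas": [
    [0,0.001,0,0,0,0,0.1],
    [0,0,0,0,0,0,0.4],
    [0,0,0,0,0,0,0.5],
    [0,0,0,0,0,0,0.5],
    [0,0,0,0,0,0,0.5]
  ]
}}

```text
t: 14.9
eef_pos: [0.5492, -0.1367, 0.1275]
tool_rot: [0.0, 0.678, 0.735, 0.0]
contact_force: [-0.0, -1.4, 0.6]
gripper_width: 0.499
grasp_force: 0.0
```

>>> {"name": "jog_arm", "arguments": {
  "deltas": [
    [0,0,0.02,0,0,0,0.5],
    [0,0,0.03,0,0,0,0.5],
    [0,0,0.04,0,0,0,0.5],
    [0,0,0.03,0,0,0,0.5],
    [-0.01,0.04,0,0,0,0,0.5],
    [-0.01,0.04,0,0,0,0,0.5],
    [-0.01,0.04,0,0,0,0,0.5],
    [-0.01,0.04,0,0,0,0,0.5],
    [0,0,0,0,0,0,0.5],
    [0,0,0,0,0,0,0.5]
  ]
}}

```text
t: 15.9
eef_pos: [0.5088, 0.0241, 0.2474]
tool_rot: [0.0, 0.677, 0.736, 0.0]
contact_force: [-1.0, -0.4, 1.1]
gripper_width: 0.497
grasp_force: 0.0
```

```bash
python3 - <<'E'
from h import *
t=bot.read_camera("scene"); w=bot.read_camera("top")
a=cv2.resize(t["img"][200:320,130:290,::-1],(512,384),interpolation=cv2.INTER_CUBIC)
b=cv2.resize(w["img"][100:250,120:410,::-1],(512,200))
cv2.imwrite("pics/f.png",np.vstack([a,b])); print(bot.get_obs()["contact_force"])
E
```

```text
[-1.04274378  0.06159884  0.54846867]
```

View pics/f.png

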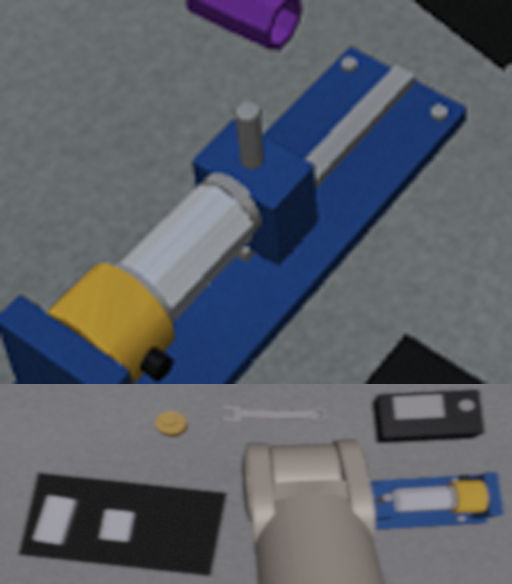

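The sleeve is seated against the shoulder with the tailstock face on its end. Nothing else has moved and the robot is clear.

```bash
python3 -c "
from station import bot
print(bot.hand_in())"
```

```text
the job is handed in; nothing more can be done
None
```

Sleeve B is fully home on the spigot, the tailstock face rests against its end, and the job was handed in at about 16 s with the gripper clear; the hand-in returned no verdict.

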